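# Find the rocking corner of a probing jig and shim it

## Robot

A 6-joint arm with a two-finger parallel gripper is mounted at the origin on a cart in front of the work surface, level with it; the furniture and walls round the work are solid. World frame = base frame: x ahead of the robot, y to its left, z up, the work surface at z = 0. Lengths are in m, angles in rad, forces in N, time in s.
With the tool pointing down it reaches from about 0.4 to 0.825 m from the base axis. Payload 7 kg.
Tool frame: the origin (TCP) lies between the finger pads; the fingertips stand tip_reach ahead of it and the grasp point (between the pads) lies 11 mm behind it (tip_reach is the distance from the TCP to the fingertips, in m); z points along the fingers, y is the line along which they close (so a half turn about z gives the same grasp; the last joint's range is limited). The gripper opens to 85 mm and grips with 20 to 120 N. Pads are 22 mm wide; open, the fingers measure 114 mm over their backs; the gripper's body (76 mm by 85 mm) begins 54 mm behind the grasp point. The pads swing forward as they close: fully open they stand 13 mm farther back than shut.
Start: joints at [-0.87, 0.359, 0.012, 0, -1.224, -0.288], TCP at [0.271, -0.618, 0.239] pointing down, gripper open.
Joint ranges: [-3.07, 3.07], [-1.43, 2.12], [-1.02, 1.25], [-3.03, 1.67], [-3.05, -0], [-3.03, 3.03]. Speed limits (rad/s): [2.39, 2.39, 3.01, 3.14, 3.14, 3.14].

## Interface

Orientations are given as a unit quaternion [w, x, y, z].
In Python, from rig import move_pose, move_l, movej, release, close_gripper, wait, inverse_kinematics, camera, camera_params, MotionError, job_done, read_time, read_joint_pos, read_qvel, read_effort, read_tcp_pos, read_tcp_rot, read_wrist_force, read_wrist_torque, read_gripper_width, read_gripper_force, tip_reach gives the robot as it stands. The module is installed in compiled form; this text tells all that it offers. Calls block until the motion is done:
- move_pose(position, orientation): joint-space move of the TCP to a pose.
- move_l(position, feed=0.15, rotation=None): straight line of the TCP; rotation=None keeps the orientation; feed is the mean speed in m/s.
- movej(angles): joint-space move.
- release() and close_gripper(f_grip=None): open the fingers fully, or close them until they stop; f_grip is the grip in N (None keeps the last).
- wait(seconds).
- inverse_kinematics(position, orientation): joint angles nearest the present ones, or None.
- camera(name): name is "side" or "top"; returns (picture, depth): 384x512x3 uint8, red, green, blue; 384x512 float32, m along the optical axis (not along the pixel's ray), 0 where there is no reading.
- camera_params(name): a dict with "K" (3x3 intrinsics, pixels), "D" ([k1, k2, p1, p2, k3] as OpenCV has them; the pictures are not rectified), "pose" (4x4, takes a point from camera to world coordinates). Camera axes: x right, y up, looking along -z (the intrinsics and any distortion apply to the point x, -y, -z); pixel columns grow to the right and rows downward; lengths in m; the calibration is good to about 2 mm. A picture is of the moment at which its call begins. camera_params takes no time and is no camera call.
A pose or a line that the arm cannot do raises MotionError and nothing moves.
- job_done(): hands the job in; it is judged then, once.
Readings, each from a call of its own:
- read_time(): time.
- read_joint_pos(): joint angles.
- read_qvel(): joint speeds.
- read_effort(): joint torques, N m.
- read_tcp_pos(): TCP position.
- read_tcp_rot(): TCP orientation.
- read_wrist_force(): force on the tool from outside, world axes, zero at the start.
- read_wrist_torque(): the same for the moment, N m.
- read_gripper_width(): finger opening in m.
- read_gripper_force(): force on a finger pad.
Only numpy, scipy, OpenCV 4.12 (cv2) and the standard library are available. Lean on these libraries where they do the work, as an engineer would, in place of code of your own. Each camera call takes 0.05 s, during which the arm holds its last target. There are 200 camera calls.

## Task

One corner of the jig plate rocks: press down on the plate's corners one after another, at the blue dots and with the fingertips only, until you find the one that gives. Then press the red shim lever beside that corner down flat, leave the other three levers standing, and press that same corner again: the program finishes while still pressing it with a light steady push (about 6 to 15 N), the corner now standing firm on its shim. Grip and lift nothing, never lean hard on the plate, and keep off the circuit board and the things lying around.

Things in the scene. Friction and masses are not known exactly. Their poses are not given: they have to be found in the camera images.
- jig_base: The jig's base: a fixed dark steel plate 114 mm (x, front to back) by 174 mm (y), pins round it keep the jig plate from sliding. Origin: centre of its underside, on the bench; x away from the robot, y left. Overhead, a fixed lamp arm runs from the bench at x 0.46, y -0.60 up to z 0.42 at (0.37, -0.29), then to z 0.75 at (0.31, 0.28): pass in front of and under it.
- jig_plate: Loose steel plate 92 (x) by 150 (y) by 10 mm, 1.2 kg, level, on a 26 mm hub and a hidden pad near each corner; at a random corner the pad is worn 2.8 mm short. Good corners stand firm when pressed; the worn one dips 2.8 mm under 3 to 5 N, then meets its pad, and comes up again when let go. Origin: centre of its underside, 48.5 mm above the bench.
- board: The green circuit board, 50 (x) by 38 by 5 mm, in a black nest (61 mm in x by 44 mm in y) at the middle of the jig plate, its underside 13 mm above the plate's. Not to be touched.
- corner_fl (a point): Blue dot, 15 mm across, on the plate's top face at its front left corner (back: away from the robot; left: +y), 58.5 mm above the bench: where to press this corner. It lies over the rest pad, 10 mm from the plate's front edge and 25 mm from its left edge.
- tab_fl (a point): Middle of the red tab (30 x 16 x 7 mm) of the front left shim lever. Pivot: along the base's x, 24 mm up, 7 mm inside the plate's left edge (base y +68 mm, x -22 mm). Flat: tab level, pointing left, its middle 41 mm and its end 56 mm out from the pivot, top 17.5 mm above the bench. Standing: end 49 mm out, 55 mm up.
- lever_fl (a joint): Angle of the front left shim lever: 0 to 0.08 standing as found (tab 41 degrees above level), grows as the tab is pressed down, 0.72 level (flat), stop at 0.75 rad. Stiff pivot (about 1.5 N at the tab): it stays where it is left.
- shim_fl: The front left shim: a 20 mm steel cam, 10 mm wide, under the plate, in one piece with the front left lever. Lever standing: clear of the plate. Lever flat: its crown stands on top dead centre, 0.5 mm lower than a good pad, and carries the corner if the pad there is worn; beside a good pad it carries nothing. Origin on the pivot.
- corner_fr (a point): Blue dot, 15 mm across, on the plate's top face at its front right corner (back: away from the robot; left: +y), 58.5 mm above the bench: where to press this corner. It lies over the rest pad, 10 mm from the plate's front edge and 25 mm from its right edge.
- tab_fr (a point): Middle of the red tab (30 x 16 x 7 mm) of the front right shim lever. Pivot: along the base's x, 24 mm up, 7 mm inside the plate's right edge (base y -68 mm, x -22 mm). Flat: tab level, pointing right, its middle 41 mm and its end 56 mm out from the pivot, top 17.5 mm above the bench. Standing: end 49 mm out, 55 mm up.
- lever_fr (a joint): Angle of the front right shim lever: 0 to 0.08 standing as found (tab 41 degrees above level), grows as the tab is pressed down, 0.72 level (flat), stop at 0.75 rad. Stiff pivot (about 1.5 N at the tab): it stays where it is left.
- shim_fr: The front right shim: a 20 mm steel cam, 10 mm wide, under the plate, in one piece with the front right lever. Lever standing: clear of the plate. Lever flat: its crown stands on top dead centre, 0.5 mm lower than a good pad, and carries the corner if the pad there is worn; beside a good pad it carries nothing. Origin on the pivot.
- corner_bl (a point): Blue dot, 15 mm across, on the plate's top face at its back left corner (back: away from the robot; left: +y), 58.5 mm above the bench: where to press this corner. It lies over the rest pad, 10 mm from the plate's back edge and 25 mm from its left edge.
- tab_bl (a point): Middle of the red tab (30 x 16 x 7 mm) of the back left shim lever. Pivot: along the base's x, 24 mm up, 7 mm inside the plate's left edge (base y +68 mm, x +22 mm). Flat: tab level, pointing left, its middle 41 mm and its end 56 mm out from the pivot, top 17.5 mm above the bench. Standing: end 49 mm out, 55 mm up.
- lever_bl (a joint): Angle of the back left shim lever: 0 to 0.08 standing as found (tab 41 degrees above level), grows as the tab is pressed down, 0.72 level (flat), stop at 0.75 rad. Stiff pivot (about 1.5 N at the tab): it stays where it is left.
- shim_bl: The back left shim: a 20 mm steel cam, 10 mm wide, under the plate, in one piece with the back left lever. Lever standing: clear of the plate. Lever flat: its crown stands on top dead centre, 0.5 mm lower than a good pad, and carries the corner if the pad there is worn; beside a good pad it carries nothing. Origin on the pivot.
- corner_br (a point): Blue dot, 15 mm across, on the plate's top face at its back right corner (back: away from the robot; left: +y), 58.5 mm above the bench: where to press this corner. It lies over the rest pad, 10 mm from the plate's back edge and 25 mm from its right edge.
- tab_br (a point): Middle of the red tab (30 x 16 x 7 mm) of the back right shim lever. Pivot: along the base's x, 24 mm up, 7 mm inside the plate's right edge (base y -68 mm, x +22 mm). Flat: tab level, pointing right, its middle 41 mm and its end 56 mm out from the pivot, top 17.5 mm above the bench. Standing: end 49 mm out, 55 mm up.
- lever_br (a joint): Angle of the back right shim lever: 0 to 0.08 standing as found (tab 41 degrees above level), grows as the tab is pressed down, 0.72 level (flat), stop at 0.75 rad. Stiff pivot (about 1.5 N at the tab): it stays where it is left.
- shim_br: The back right shim: a 20 mm steel cam, 10 mm wide, under the plate, in one piece with the back right lever. Lever standing: clear of the plate. Lever flat: its crown stands on top dead centre, 0.5 mm lower than a good pad, and carries the corner if the pad there is worn; beside a good pad it carries nothing. Origin on the pivot.
- red_screwdriver: Bystander, loose: small screwdriver with red grip, 148 by 18 mm, lying right of the jig. Origin: middle of its underside.
- red_marker: Bystander, loose: red and white marker pen, 135 by 17 mm, lying. Origin: middle of its underside.
- battery: Bystander, loose: black block battery, 51 by 26 by 17 mm, lying. Origin: middle of its underside.
- usb_stick: Bystander, loose: green usb stick, 56 by 19 by 8 mm. Origin: middle of its underside.
- side_cutters: Bystander, loose: small side cutters with red grips, 109 by 51 by 10 mm. Origin: middle of its underside.

How it is judged:
By the outcome, as a careful person would: the job done as asked, in the order asked, and still so for the second after the job is handed in, while the arm keeps its last pose, push and grip.
It also fails if it takes over 54 s, if anything falls off the work surface, if the arm or the gripper's body presses on something with over 40 N, if the wrist force passes 120 N, or if a joint passes its speed limit or range.

## Working session

There is one attempt and no reset: what is moved stays moved. The work goes in short steps, each a Python script; the robot and the scene stay as the last script left them, time stands still between calls to the robot, and variables do not carry over. Pictures are saved under pics/ and viewed, at most 10 in all, crops included, and the job is handed in when it is done.

```bash
mkdir -p pics
python3 - <<'E'
from rig import *
import cv2,numpy as np
for n in("top","side"):
    p,d=camera(n);cv2.imwrite(f"pics/{n}0.png",p[:,:,::-1]);np.save(f"pics/{n}0.npy",p);np.save(f"pics/{n}d.npy",d)
    c=camera_params(n);print(n,c["K"],c["D"],c["pose"])
print(tip_reach() if callable(tip_reach) else tip_reach,read_time(),read_tcp_pos(),read_tcp_rot(),read_gripper_width())
E
```

```text
top [[355.74750363   0.         259.95907346]
 [  0.         355.74750363 194.99571896]
 [  0.           0.           1.        ]] [-0.04631708  0.          0.          0.          0.        ] [[-0.04641206  0.95652174 -0.28794458  0.12394035]
 [-0.99891939 -0.04373639  0.01572212  0.06148276]
 [ 0.00244489  0.28836312  0.95751801  1.13061165]
 [ 0.          0.          0.          1.        ]]
side [[369.46695148   0.         257.38303745]
 [  0.         369.46695148 190.43986208]
 [  0.           0.           1.        ]] [-0.01562959  0.          0.          0.          0.        ] [[ 0.73838239  0.50889565 -0.44251176  0.0493889 ]
 [-0.67430648  0.54729092 -0.4957655  -0.37569882]
 [-0.01011024  0.66445306  0.74726161  0.70865722]
 [ 0.          0.          0.          1.        ]]
0.008 0.1 [ 0.27059998 -0.61794297  0.23845459] [-2.14215311e-04 -2.04863177e-01  9.78790344e-01  7.03192617e-04] 0.08520415839554266
```

View pics/top0.png

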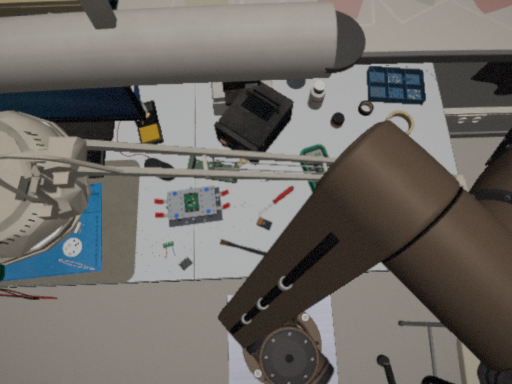

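View pics/side0.png

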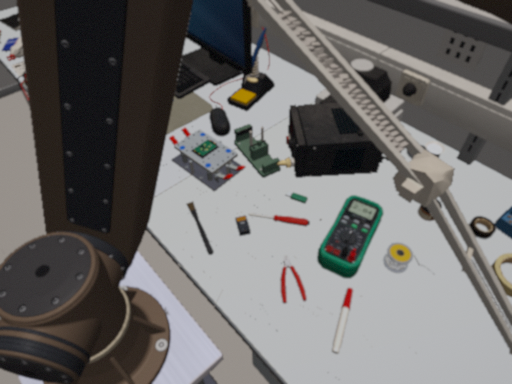

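The top view shows the jig near (195,205) px, with red tabs at about x=158 and x=225. The lamp arm crosses just behind it at row ~165. The side view shows the jig at (207,152).

```bash
cat > h.py <<'E'
import cv2,numpy as np
from rig import *
def ray(n,uv):
    c=camera_params(n);u=cv2.undistortPoints(np.array([[uv]],float),c["K"],np.array(c["D"]))[0,0]
    P=np.array(c["pose"]);return P[:3,3],P[:3,:3]@np.array([u[0],-u[1],-1.])
def onplane(n,uv,z):
    o,d=ray(n,uv);return (o+d*(z-o[2])/d[2])[:2]
E
python3 - <<'E'
from h import *
for n,(x0,y0,x1,y1) in (("top",(140,175,245,240)),("side",(160,115,255,195))):
    p=np.load(f"pics/{n}0.npy");c=p[y0:y1,x0:x1]
    cv2.imwrite(f"pics/{n}c.png",cv2.resize(c,None,fx=6,fy=6,interpolation=cv2.INTER_CUBIC)[:,:,::-1])
    h=cv2.cvtColor(c,cv2.COLOR_RGB2HSV);H,S,V=[h[...,i].astype(int) for i in range(3)]
    for nm,m,z in(("blue",(H>100)&(H<130)&(S>85)&(V>90),.0585),("red",((H<8)|(H>172))&(S>120),.035)):
        k,l,s,ce=cv2.connectedComponentsWithStats(m.astype(np.uint8),connectivity=8)
        for i in range(1,k):
            if s[i,4]>3:
                w=S*(l==i);yy,xx=np.indices(S.shape);uv=((w*xx).sum()/w.sum()+x0,(w*yy).sum()/w.sum()+y0)
                print(n,nm,s[i,4],np.round(uv,1),onplane(n,uv,z).round(4))
E
```

```text
top blue 12 [206.  188.9] [0.4743 0.2137]
top blue 14 [174.4 193.2] [0.4645 0.3135]
top blue 15 [208.2 210.8] [0.4023 0.2071]
top blue 16 [176.  215.4] [0.3922 0.307 ]
top red 21 [224.6 192.3] [0.4678 0.1571]
top red 27 [158.6 201.2] [0.4476 0.3696]
top red 20 [225.7 205.5] [0.4235 0.1543]
top red 33 [158.9 214.7] [0.403  0.3669]
side blue 12 [202.2 134.1] [0.4629 0.3106]
side blue 16 [182.  147.3] [0.3915 0.3037]
side blue 16 [228.  150.5] [0.4723 0.211 ]
side blue 18 [207.7 164.7] [0.4013 0.2048]
side red 25 [185.7 131.9] [0.4492 0.3756]
side red 27 [173.2 139.9] [0.4037 0.3707]
side red 23 [239.8 167.5] [0.4684 0.1608]
side red 30 [228.2 175.9] [0.4273 0.1579]
```

View pics/topc.png

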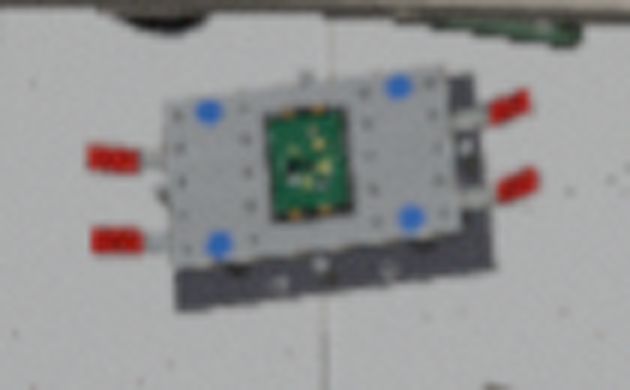

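View pics/sidec.png

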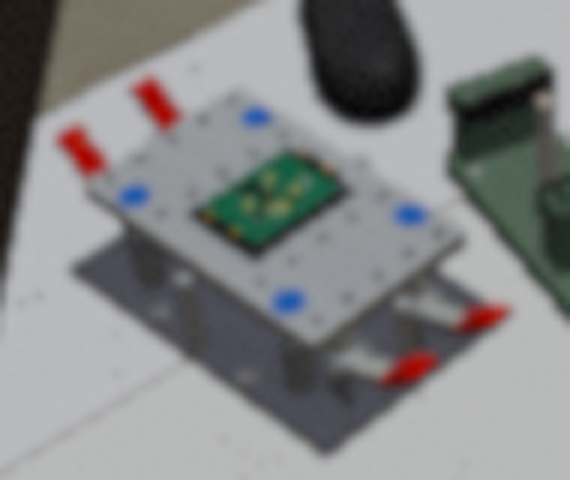

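Two views agree: the jig centre is at about (0.433, 0.259) with yaw about 0.097. Next I get the arm's axes from IK differences, so I can check the path against the lamp.

```bash
cat > kin.py <<'E'
from h import *
from scipy.spatial.transform import Rotation as R
def rot(q): return R.from_quat([q[1],q[2],q[3],q[0]])
def wxyz(r): x=r.as_quat();return [x[3],x[0],x[1],x[2]]
E
python3 - <<'E'
from kin import *
np.set_printoptions(precision=4,suppress=True)
p=read_tcp_pos();r=rot(read_tcp_rot());e=.01
Ji=[]
for k in range(6):
    qs=[]
    for s in(1,-1):
        d=np.zeros(6);d[k]=s*e
        qs.append(np.array(inverse_kinematics(list(p+d[:3]),wxyz(R.from_rotvec(d[3:])*r))))
    Ji.append((qs[0]-qs[1])/(2*e))
J=np.linalg.inv(np.array(Ji).T)
w=J[3:].T; v=J[:3].T
pts=[p+np.cross(w[i],v[i])/np.dot(w[i],w[i]) for i in range(6)]
q0=read_joint_pos()
np.savez("kin.npz",w=w,pts=pts,q0=q0,p=p,r=r.as_matrix())
for i in range(6): print(np.linalg.norm(w[i]).round(3),w[i],pts[i])
print(q0)
E
```

```text
1.0 [-0. -0.  1.] [ 0.     -0.      0.2385]
1.0 [ 0.7643  0.645  -0.0001] [-0.1465 -0.1237  0.1988]
1.0 [-0.7643 -0.645   0.0001] [-0.0101 -0.2853  0.7619]
1.0 [-0.6062  0.7184  0.3412] [ 0.4927 -0.5839  0.5614]
1.0 [-0.7643 -0.6449 -0.0002] [ 0.2709 -0.6184  0.6037]
1.0 [ 0.0007 -0.0013  1.    ] [ 0.2706 -0.6179  0.2385]
[-0.8699  0.3593  0.0112 -0.0003 -1.2241 -0.2881]
```

```bash
cat >> kin.py <<'E'
k_=np.load("kin.npz")
def fk(q):
    """returns capsule list [(a,b,radius)], tcp pos, tcp R"""
    T=np.eye(4);Ts=[]
    for i in range(6):
        w=k_["w"][i]/np.linalg.norm(k_["w"][i]);p=k_["pts"][i]
        A=np.eye(4);A[:3,:3]=R.from_rotvec(w*(q[i]-k_["q0"][i])).as_matrix();A[:3,3]=p-A[:3,:3]@p
        T=T@A;Ts.append(T)
    f=lambda i,x:Ts[i][:3,:3]@x+Ts[i][:3,3]
    d=np.array([np.cos(k_["q0"][0]),np.sin(k_["q0"][0]),0]);z=np.array([0,0,1.]);l=np.array([-d[1],d[0],0])
    S=z*.1988;E=.2113*d+.7619*z;W=.6469*d+.6037*z;O=W-.192*l;p=k_["p"]
    caps=[(f(1,S),f(1,E),.08),(f(2,E),f(2,W),.07),(f(3,W),f(4,O),.06),(f(4,O+.05*z),f(5,p+.1*z),.06),(f(5,p+.1*z),f(5,p),.05)]
    return caps,f(5,p),Ts[5][:3,:3]@k_["r"]
def dseg(P,a,b):
    t=np.clip(((P-a)@(b-a))/((b-a)@(b-a)),0,1);return np.linalg.norm(P-a-t[:,None]*(b-a),axis=1)
def clear(q,P): return [float((dseg(P,a,b)-r).min()) for a,b,r in fk(q)[0]]
def cloud(n,d):
    c=camera_params(n);h,w=d.shape;v,u=np.nonzero(d>0)
    x=cv2.undistortPoints(np.stack([u,v],1).astype(float)[:,None],c["K"],np.array(c["D"]))[:,0]
    z=d[v,u];P=np.array(c["pose"]);return np.stack([x[:,0]*z,-x[:,1]*z,-z],1)@P[:3,:3].T+P[:3,3],np.stack([u,v],1)
LA,LB,LC=map(np.array,([.46,-.6,0.],[.37,-.29,.42],[.31,.28,.75]))
E
python3 - <<'E'
from kin import *
np.set_printoptions(precision=3,suppress=True)
q0=read_joint_pos();print(fk(q0)[1])
L=[]
for n in("top","side"):
    P,uv=cloud(n,np.load(f"pics/{n}d.npy"))
    m=(P[:,2]>.12)&(P[:,0]>-.2)&(P[:,0]<.75)&(abs(P[:,1])<.75);P=P[m]
    ds=np.array([dseg(P,a,b)-r for a,b,r in fk(q0)[0]]);dl=np.minimum(dseg(P,LA,LB),dseg(P,LB,LC))
    near=ds.min(0)
    print(n,len(P),"lamp",(dl<.06).sum(),"robot",(near<.05).sum())
    for i in range(5):
        s=ds.argmin(0)==i
        s&=dl>.08
        if s.sum()>20: print(" link",i,s.sum(),np.percentile(ds[i][s],[1,10,50,90,99]))
    o=P[(near>.12)|((dl<.06)&(near>0.0))];L.append(o)
    for lo in np.arange(.12,1.1,.1):
        s=o[(o[:,2]>=lo)&(o[:,2]<lo+.1)]
        if len(s):print("  z",round(lo,2),len(s),np.percentile(s,[2,98],axis=0).ravel())
L=np.vstack(L);np.save("obs.npy",L)
E
```

```text
[ 0.271 -0.618  0.238]
top 101871 lamp 6921 robot 27842
 link 0 81982 [-0.046 -0.016  0.187  0.496  0.894]
 link 1 11011 [-0.018 -0.016  0.241  0.33   0.412]
 link 3 479 [0.352 0.356 0.408 0.419 0.426]
 link 4 283 [0.357 0.36  0.414 0.426 0.43 ]
  z 0.12 4583 [ 0.591 -0.062  0.122  0.745  0.732  0.216]
  z 0.22 2256 [ 0.674 -0.691  0.222  0.746  0.738  0.297]
  z 0.42 8601 [ 0.619 -0.536  0.465  0.747 -0.178  0.502]
  z 0.52 1735 [ 0.195 -0.071  0.542  0.736  0.512  0.62 ]
  z 0.62 10815 [0.21  0.059 0.623 0.655 0.478 0.715]
  z 0.72 4337 [0.256 0.163 0.722 0.34  0.339 0.819]
  z 0.82 27211 [ 0.336 -0.04   0.827  0.391  0.288  0.882]
side 71772 lamp 12893 robot 48050
 link 0 55069 [-0.062 -0.025  0.004  0.531  0.859]
 link 1 3810 [-0.013 -0.012  0.315  0.379  0.421]
  z 0.12 4503 [ 0.433 -0.457  0.121  0.739  0.682  0.217]
  z 0.22 3088 [ 0.378 -0.458  0.222  0.722  0.631  0.317]
  z 0.32 2473 [ 0.336 -0.379  0.322  0.409 -0.271  0.419]
  z 0.42 9942 [ 0.33  -0.308  0.422  0.635 -0.078  0.517]
  z 0.52 1750 [ 0.319 -0.129  0.521  0.365 -0.07   0.552]
```

```bash
cat >> kin.py <<'E'
C=np.array([.4327,.2589]);YAW=.097
def jig(x,y): c,s=np.cos(YAW),np.sin(YAW);return C+np.array([c*x-s*y,s*x+c*y])
def down(t): return np.array([0,-np.sin(t/2),np.cos(t/2),0])
E
python3 - <<'E'
from kin import *
np.set_printoptions(precision=3,suppress=True)
P=np.load("obs.npy");s=np.array([a+(b-a)*t for a,b in((LA,LB),(LB,LC)) for t in np.linspace(0,1,60)])
P=np.vstack([P[::7],s])
h=P[(P[:,2]>.5)&(P[:,2]<.82)&(P[:,1]>.2)&(P[:,0]<.5)];print("head",len(h),np.percentile(h,[0,5,50,95,100],axis=0))
print("start",np.array(clear(read_joint_pos(),P)))
for t in(YAW,YAW+np.pi,YAW-np.pi,YAW+np.pi/2,YAW-np.pi/2):
  for (x,y,z) in((-.036,.05,.1),(.036,-.05,.1),(.036,.05,.1),(-.022,.12,.1),(.022,-.12,.1)):
    q=inverse_kinematics([*jig(x,y),z],list(down(t)))
    print(round(t,2),x,y,None if q is None else (np.array(q),np.array(clear(q,P))))
E
```

```text
head 1743 [[0.193 0.2   0.596]
 [0.213 0.228 0.628]
 [0.274 0.337 0.686]
 [0.383 0.411 0.775]
 [0.426 0.447 0.82 ]]
start [0.15  0.164 0.174 0.169 0.148]
0.1 -0.036 0.05 (array([ 1.058,  0.209, -0.559,  0.   , -0.803, -2.532]), array([0.161, 0.011, 0.079, 0.072, 0.239]))
0.1 0.036 -0.05 (array([ 0.801,  0.242, -0.512,  0.   , -0.816, -2.275]), array([0.128, 0.008, 0.116, 0.124, 0.117]))
0.1 0.036 0.05 (array([ 0.943,  0.301, -0.425,  0.   , -0.844, -2.417]), array([ 0.111, -0.031,  0.112,  0.089,  0.188]))
0.1 -0.022 0.12 (array([ 1.113,  0.286, -0.448,  0.   , -0.836, -2.587]), array([ 0.137, -0.014,  0.077,  0.063,  0.257]))
0.1 0.022 -0.12 (array([ 0.699,  0.194, -0.579,  0.   , -0.798, -2.173]), array([0.145, 0.025, 0.115, 0.09 , 0.079]))
3.24 -0.036 0.05 (array([ 1.058,  0.209, -0.559,  0.   , -0.803,  0.61 ]), array([0.161, 0.011, 0.079, 0.072, 0.239]))
3.24 0.036 -0.05 (array([ 0.801,  0.242, -0.512,  0.   , -0.816,  0.867]), array([0.128, 0.008, 0.116, 0.124, 0.117]))
3.24 0.036 0.05 (array([ 0.943,  0.301, -0.425,  0.   , -0.844,  0.725]), array([ 0.111, -0.031,  0.112,  0.0
[... 1378 characters left out ...]
.699,  0.194, -0.579,  0.   , -0.798, -0.602]), array([0.145, 0.025, 0.115, 0.09 , 0.079]))
-1.47 -0.036 0.05 (array([ 1.058,  0.209, -0.559,  0.   , -0.803,  2.181]), array([0.161, 0.011, 0.079, 0.072, 0.239]))
-1.47 0.036 -0.05 (array([ 0.801,  0.242, -0.512,  0.   , -0.816,  2.438]), array([0.128, 0.008, 0.116, 0.124, 0.117]))
-1.47 0.036 0.05 (array([ 0.943,  0.301, -0.425,  0.   , -0.844,  2.296]), array([ 0.111, -0.031,  0.112,  0.089,  0.188]))
-1.47 -0.022 0.12 (array([ 1.113,  0.286, -0.448,  0.   , -0.836,  2.126]), array([ 0.137, -0.014,  0.077,  0.063,  0.257]))
-1.47 0.022 -0.12 (array([ 0.699,  0.194, -0.579,  0.   , -0.798,  2.539]), array([0.145, 0.025, 0.115, 0.089, 0.079]))
```

```bash
sed -i 's/,\.08),(f(2,E),f(2,W),\.07)/,.06),(f(2,E),f(2,W),.055)/' kin.py
cat >> kin.py <<'E'
def obs():
    s=np.array([a+(b-a)*t for a,b in((LA,LB),(LB,LC)) for t in np.linspace(0,1,60)])
    return np.vstack([np.load("obs.npy")[::7],s])
E
python3 - <<'E'
from kin import *
np.set_printoptions(precision=3,suppress=True)
P=obs()
q=np.array(inverse_kinematics([*jig(.036,.05),.07],list(down(YAW+np.pi))))
a,b,r=fk(q)[0][1];d=dseg(P,a,b);print("closest",P[np.argsort(d)[:60:10]],np.sort(d)[:60:10],a,b)
for (x,y,z) in((-.036,.05,.068),(-.036,-.05,.068),(.036,-.05,.068),(.036,.05,.068),(-.022,.109,.03),(.022,-.109,.03),(.022,.109,.03)):
  res=[]
  for ax in np.deg2rad([-20,-10,0,10,20]):
    for ay in np.deg2rad([-20,-10,0,10,20]):
      r=R.from_rotvec([ax,ay,0])*rot(down(YAW+np.pi))
      q=inverse_kinematics([*jig(x,y),z],wxyz(r))
      if q is not None: c=clear(q,P);res.append((min(c[:3]),np.rad2deg(ax).round(),np.rad2deg(ay).round()))
  res.sort(reverse=True);z0=[k for k in res if k[1]==0 and k[2]==0]
  print(x,y,np.array(z0),np.array(res[:3]).tolist())
E
```

```text
closest [[0.237 0.33  0.622]
 [0.234 0.337 0.627]
 [0.221 0.352 0.616]
 [0.219 0.355 0.616]
 [0.217 0.359 0.617]
 [0.214 0.364 0.612]] [0.046 0.053 0.056 0.058 0.062 0.064] [0.118 0.162 0.766] [0.308 0.424 0.435]
-0.036 0.05 [[0.036 0.    0.   ]] [[0.1525050346912998, -10.0, -20.0], [0.13729854915261566, 10.0, -10.0], [0.12200446687293356, -20.0, -20.0]]
-0.036 -0.05 [[0.065 0.    0.   ]] [[0.16178760858668795, -20.0, -20.0], [0.1537420047352281, 0.0, -10.0], [0.14587634703504943, 10.0, -10.0]]
0.036 -0.05 [[0.03 0.   0.  ]] [[0.11268977035995273, -20.0, -20.0], [0.09317865486323659, 0.0, -10.0], [0.08301662650989072, 10.0, -10.0]]
0.036 0.05 [[-0.008  0.     0.   ]] [[0.12733281764320936, 0.0, -20.0], [0.10233951172562888, -10.0, -20.0], [0.07226365533232218, -20.0, -20.0]]
-0.022 0.109 [[0.017 0.    0.   ]] [[0.11799323111392135, 10.0, -10.0], [0.11436138865477721, -10.0, -20.0], [0.09857106544036298, 20.0, -10.0]]
0.022 -0.109 [[0.039 0.    0.   ]] [[0.0974190560804657, -10.0, -10.0], [0.09629145393487304, 0.0, -10.0], [0.08983012475849955, -20.0, -10.0]]
0.022 0.109 [[-0.009  0.     0.   ]] [[0.10444791682953314, 0.0, -20.0], [0.08511314666191186, -10.0, -20.0], [0.07118173273293016, 10.0, -10.0]]
```

Run:
```python
from kin import *
np.set_printoptions(precision=3,suppress=True)
P=obs()
for tt in(0,np.pi):
 for (x,y,z) in((-.036,.05,.068),(-.036,-.05,.068),(.036,-.05,.068),(.036,.05,.068),(-.022,.109,.03),(.022,.109,.03)):
  for a in(0,-5,-8,-10,-12,-15):
      r=R.from_rotvec(np.deg2rad(a)*np.array([-np.sin(YAW),np.cos(YAW),0]))*rot(down(YAW+tt))
      q=inverse_kinematics([*jig(x,y),z],wxyz(r))
      print(x,y,a,None if q is None else (np.array(q),np.array(clear(q,P))))
```

```text
-0.036 0.05 0 (array([ 1.058,  0.255, -0.593, -0.   , -0.723, -2.532]), array([0.163, 0.036, 0.11 , 0.102, 0.239]))
-0.036 0.05 -5 (array([ 1.114,  0.218, -0.704,  0.13 , -0.607, -2.693]), array([0.183, 0.076, 0.131, 0.101, 0.242]))
-0.036 0.05 -8 (array([ 1.144,  0.197, -0.78 ,  0.238, -0.536, -2.819]), array([0.192, 0.102, 0.142, 0.099, 0.243]))
-0.036 0.05 -10 (array([ 1.158,  0.184, -0.836,  0.329, -0.488, -2.919]), array([0.198, 0.12 , 0.147, 0.099, 0.243]))
-0.036 0.05 -12 None
-0.036 0.05 -15 None
-0.036 -0.05 0 (array([ 0.912,  0.188, -0.69 , -0.   , -0.693, -2.386]), array([0.179, 0.065, 0.127, 0.147, 0.169]))
-0.036 -0.05 -5 (array([ 0.969,  0.144, -0.803,  0.124, -0.572, -2.545]), array([0.199, 0.104, 0.146, 0.136, 0.172]))
-0.036 -0.05 -8 (array([ 0.999,  0.119, -0.882,  0.232, -0.495, -2.673]), array([0.209, 0.133, 0.164, 0.134, 0.174]))
-0.036 -0.05 -10 (array([ 1.013,  0.103, -0.941,  0.328, -0.441, -2.778]), array([0.215, 0.153, 0.173, 0.134, 0.175]))
-0.036 -0.05 -12 (array([ 1.015,  0.087, -1.005,  0.454, -0.386, -2.903]), array([0.22 , 0.163, 0.177, 0.135, 0.175]))
[... 6000 characters left out ...]
109 0 (array([ 1.032,  0.419, -0.447,  0.   , -0.705,  0.635]), array([ 0.084, -0.009,  0.161,  0.136,  0.213]))
0.022 0.109 -5 (array([ 1.078,  0.387, -0.562,  0.133, -0.577,  0.479]), array([0.105, 0.021, 0.161, 0.134, 0.22 ]))
0.022 0.109 -8 (array([ 1.101,  0.37 , -0.642,  0.249, -0.496,  0.351]), array([0.116, 0.043, 0.171, 0.136, 0.223]))
0.022 0.109 -10 (array([ 1.111,  0.358, -0.704,  0.353, -0.44 ,  0.242]), array([0.122, 0.059, 0.181, 0.139, 0.225]))
0.022 0.109 -12 (array([ 1.11 ,  0.346, -0.773,  0.493, -0.382,  0.105]), array([0.128, 0.074, 0.19 , 0.144, 0.226]))
0.022 0.109 -15 (array([ 1.062,  0.325, -0.891,  0.824, -0.294, -0.181]), array([0.133, 0.099, 0.198, 0.152, 0.228]))
```

```bash
cat >> kin.py <<'E'
TILT=np.deg2rad(-10)
RT=R.from_rotvec(TILT*np.array([-np.sin(YAW),np.cos(YAW),0]))*rot(down(YAW+np.pi))
QT=wxyz(RT)
def pathclear(qs,P,n=25):
    m=9;zl=9
    for a,b in zip(qs[:-1],qs[1:]):
        for t in np.linspace(0,1,n):
            q=np.array(a)+(np.array(b)-a)*t;c,p,_=fk(q);m=min(m,min(float((dseg(P,u,v)-r).min()) for u,v,r in c));zl=min(zl,p[2])
    return m,zl
E
python3 - <<'E'
from kin import *
np.set_printoptions(precision=3,suppress=True)
P=obs()[::6];q0=np.array(read_joint_pos())
G=np.array(inverse_kinematics([*jig(-.045,-.05),.1],QT));print("goal",G,clear(G,P))
rng=np.random.default_rng(1);best=(-1,)
lo=np.array([-.5,-1.0,-.3,-1.6]);hi=np.array([.5,.3,.5,-.2])
for i in range(700):
    m=rng.uniform(lo,hi) if i<450 or best[0]<0 else np.clip(best[2]+rng.normal(0,.08,4),lo,hi)
    A=np.r_[q0[0],m,q0[5]];B=np.r_[G[0],m,G[5]]
    z=fk(A)[1][2]
    if z<.1:continue
    c,zl=pathclear([q0,A,B,G],P,9)
    if zl>.09 and c>best[0]:best=(c,zl,m)
print(best);m=best[2]
A=np.r_[q0[0],m,q0[5]];B=np.r_[G[0],m,G[5]]
print(pathclear([q0,A,B,G],obs()[::2],25),fk(A)[1],fk(B)[1]);np.savez("path.npz",A=A,B=B,G=G)
E
```

```text
goal [ 1.043  0.031 -0.897  0.27  -0.557  0.401] [0.2384560783886429, 0.15085543738142793, 0.14436979739464342, 0.10773721257026031, 0.18410029841780984]
(0.07077817571432002, np.float64(0.100009813000255), array([-0.255, -1.   , -0.3  , -0.2  ]))
(0.07077817571432002, np.float64(0.100009813000255)) [ 0.113 -0.385  0.131] [0.324 0.235 0.131]
```

Run:
```python
from kin import *
np.set_printoptions(precision=3,suppress=True)
d=np.load("path.npz")
for a,b,r in fk(d["A"])[0]: print(a,b)
close_gripper(20)
for k in "ABG":
    movej(list(d[k]));print(k,read_time(),read_tcp_pos(),read_wrist_force())
print(read_gripper_width())
p,_=camera("side");q,_=camera("top")
cv2.imwrite("pics/s1.png",cv2.resize(np.hstack([p[90:220,120:270],q[140:270,120:270]]),None,fx=2.6,fy=2.6)[:,:,::-1])
```

```text
[-0.     0.     0.199] [-0.098  0.116  0.781]
[-0.098  0.116  0.781] [ 0.122 -0.144  0.467]
[ 0.122 -0.144  0.467] [-0.043 -0.233  0.425]
[-0.065 -0.212  0.465] [ 0.07  -0.343  0.212]
[ 0.07  -0.343  0.212] [ 0.113 -0.385  0.131]
A 2.0417 [ 0.114 -0.386  0.133] [0.588 0.21  0.824]
B 4.3417 [0.325 0.235 0.131] [-0.18   0.643  0.317]
G 4.9417 [0.393 0.204 0.099] [-0.27  -0.286 -0.372]
-0.00013239763855117897
```

View pics/s1.png

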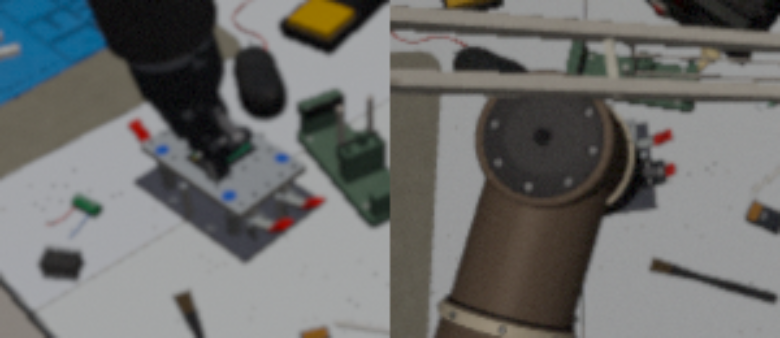

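```bash
cat >> kin.py <<'E'
DOT={"fl":(-.036,.05),"fr":(-.036,-.05),"bl":(.036,.05),"br":(.036,-.05)}
def fz(n=6):
    v=[]
    for _ in range(n): v.append(read_wrist_force()[2]);wait(.01)
    return float(np.mean(v))
def press(xy,z,f0,target,dz=.0004,maxdepth=.006,log=None):
    """step down until force target or maxdepth past first contact; returns log of (cmd z, real z, force)"""
    log=[];z0=None;zc=z
    while True:
        zc-=dz if z0 is not None else .0006
        move_l([*xy,zc],feed=.02);f=fz()-f0;log.append((zc,read_tcp_pos()[2],f))
        if z0 is None and f>1.2: z0=zc
        if f>=target or (z0 is not None and z0-zc>maxdepth) or zc<.05: return log,zc
E
python3 - <<'E'
from kin import *
np.set_printoptions(precision=4,suppress=True)
for c in("fr","fl"):
    x,y=DOT[c];xy=jig(x+.006,y)
    move_l([*xy,.1],feed=.2,rotation=QT);move_l([*xy,.074],feed=.1);wait(.15);f0=fz(12)
    log,z=press(xy,.0735,f0,9)
    print(c,round(f0,2),read_time(),np.array(log)[-14:])
    move_l([*xy,.1],feed=.1)
E
```

```text
fr 0.18 9.55 [[ 0.0729  0.0729 -0.4545]
 [ 0.0723  0.0722 -0.1569]
 [ 0.0717  0.0717 -0.251 ]
 [ 0.0711  0.0711 -0.1765]
 [ 0.0705  0.0705  0.1608]
 [ 0.0699  0.0699  0.0342]
 [ 0.0693  0.0693 -0.2449]
 [ 0.0687  0.0687 -0.1252]
 [ 0.0681  0.0681 -0.6122]
 [ 0.0675  0.0676  3.3909]
 [ 0.0671  0.0675  8.8133]
 [ 0.0667  0.0673 13.8911]]
fl -0.01 14.9417 [[ 0.0729  0.073  -0.0688]
 [ 0.0723  0.0722 -0.223 ]
 [ 0.0717  0.0717 -0.153 ]
 [ 0.0711  0.0711 -0.2108]
 [ 0.0705  0.0705 -0.0591]
 [ 0.0699  0.0699  0.0853]
 [ 0.0693  0.0693  0.0952]
 [ 0.0687  0.0687 -0.2136]
 [ 0.0681  0.0681 -0.0358]
 [ 0.0675  0.0677  3.3616]
 [ 0.0671  0.0675  7.9182]
 [ 0.0667  0.0674 11.6989]]
```

Run:
```python
from kin import *
np.set_printoptions(precision=4,suppress=True)
for c in("bl","br"):
    x,y=DOT[c];xy=jig(x+.006,y)
    move_l([*xy,.1],feed=.2,rotation=QT);move_l([*xy,.071],feed=.1);wait(.15);f0=fz(12)
    log,z=press(xy,.0705,f0,8)
    print(c,round(f0,2),read_time(),np.array(log)[-18:])
    move_l([*xy,.1],feed=.1)
    if log[-1][1]<.0662: break
```

```text
bl -0.09 20.525 [[ 0.0699  0.0699  0.5377]
 [ 0.0693  0.0692 -0.1044]
 [ 0.0687  0.0687  0.1101]
 [ 0.0681  0.0681 -0.0901]
 [ 0.0675  0.0676  1.407 ]
 [ 0.0671  0.0673  2.4385]
 [ 0.0667  0.0668  2.9672]
 [ 0.0663  0.0664  3.227 ]
 [ 0.0659  0.066   3.1211]
 [ 0.0655  0.0656  3.5752]
 [ 0.0651  0.0652  3.5812]
 [ 0.0647  0.065   5.8894]
 [ 0.0643  0.0649  8.7627]]
```

Back-left is the corner that gives: 2.8 mm of travel at about 3 N, then it meets its pad. Now its lever.

Run:
```python
from kin import *
np.set_printoptions(precision=4,suppress=True)
xy=jig(.028,.112)
move_l([*xy,.1],feed=.2,rotation=QT);move_l([*xy,.075],feed=.15);wait(.15);f0=fz(12)
z=.075;log=[]
while z>.0240:
    z-=.003 if z>.034 else .001
    move_l([*xy,z],feed=.05);f=np.array(read_wrist_force());log.append((z,read_tcp_pos()[2],fz(3)-f0,f[0],f[1]))
    if log[-1][2]>9:break
print(np.array(log)[-22:],read_time())
move_l([*xy,.1],feed=.15)
move_l([*jig(-.09,.09),.13],feed=.2)
p,_=camera("side");q,_=camera("top")
cv2.imwrite("pics/s2.png",cv2.resize(np.hstack([p[90:220,120:270],q[140:270,120:270]]),None,fx=2.6,fy=2.6)[:,:,::-1])
print(read_time())
```

```text
[[ 0.069   0.0687  0.5893 -0.0448 -0.6649]
 [ 0.066   0.0657 -0.4907 -0.3213  0.3095]
 [ 0.063   0.063   1.3775 -0.1556  0.1156]
 [ 0.06    0.0599  1.009  -0.4683  1.029 ]
 [ 0.057   0.0565 -0.2548 -0.2404 -0.5713]
 [ 0.054   0.0537  0.3009  0.2403 -0.4396]
 [ 0.051   0.0508  0.3183  0.404   0.3787]
 [ 0.048   0.0478  0.051  -0.971   0.1396]
 [ 0.045   0.0448  0.2339  0.6134  0.3304]
 [ 0.042   0.0418  0.3503  0.2206 -0.3756]
 [ 0.039   0.0388 -0.1544 -0.5144 -1.1293]
 [ 0.036   0.0358 -0.0963  0.7012 -0.2804]
 [ 0.033   0.0328 -0.2105  0.5921 -0.0552]
 [ 0.032   0.032   0.4318  0.0533 -0.7093]
 [ 0.031   0.031   0.1898  0.2111  0.3416]
 [ 0.03    0.0299  0.3543 -0.5244 -0.175 ]
 [ 0.029   0.0289  0.3288  0.9431 -0.7711]
 [ 0.028   0.028   0.2865 -0.0983  0.2918]
 [ 0.027   0.0269  0.3747 -0.2444 -0.4089]
 [ 0.026   0.0259  0.1763 -0.0147 -0.7375]
 [ 0.025   0.0252  4.165  -0.1846 -1.2701]
 [ 0.024   0.0247 11.36   -2.003  -3.175 ]] 28.3917
29.9167
```

View pics/s2.png

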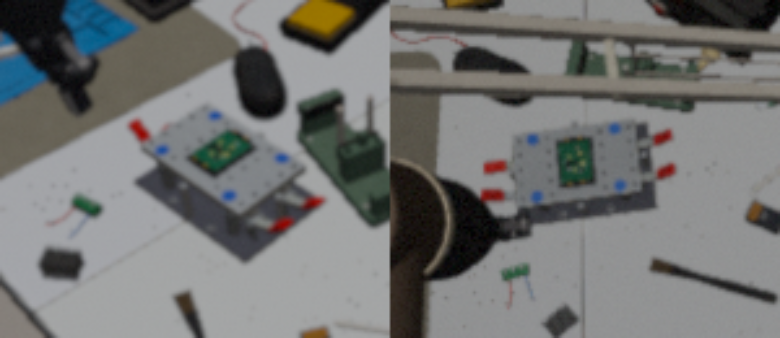

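The side view no longer shows the back-left tab standing, so it is flat. Force rose at the stop height (TCP z 0.025). The front-left tab at (138,130) and both right tabs still stand. Final press next.

Run:
```python
from kin import *
np.set_printoptions(precision=4,suppress=True)
x,y=DOT["bl"];xy=jig(x+.006,y)
move_l([*xy,.1],feed=.2,rotation=QT);move_l([*xy,.071],feed=.1);wait(.15);f0=fz(12)
log,z=press(xy,.0705,f0,8.5,dz=.0003)
wait(.5);f=fz(15)-f0
print(np.array(log)[-9:],f,read_time())
if f>12.5:
    z+=.0003;move_l([*xy,z],feed=.02);wait(.3);f=fz(15)-f0;print(f)
print(read_tcp_pos(),read_time())
```

```text
[[ 0.0699  0.07   -0.5892]
 [ 0.0693  0.0693 -0.2672]
 [ 0.0687  0.0686 -0.2294]
 [ 0.0681  0.0681 -0.1677]
 [ 0.0675  0.0676  0.9253]
 [ 0.0669  0.0671  3.1569]
 [ 0.0666  0.0669  6.3155]
 [ 0.0663  0.0669  8.2153]
 [ 0.066   0.0667 10.0332]] 9.973608790718872 34.7917
[0.4699 0.3129 0.0667] 34.7917
```

The corner now stands firm about 0.5–1 mm down, under a steady 10 N. Handing in.

```bash
python3 -c "
from rig import *
print(job_done())"
```

```text
the job is handed in; nothing more can be done
None
```

The back-left corner was the one that rocked; I pressed its shim lever flat, left the other three standing, and handed the job in at about 35 s while pressing that corner, now firm, with a steady 10 N (the back-right corner was not pressed, since back-left had already given).

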